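# Uncover a cactus and set its planter upright on the display saucer

## Robot

A 6-joint arm with a two-finger parallel gripper is mounted at the origin on the work surface. World frame = base frame: x ahead of the robot, y to its left, z up, the work surface at z = 0. Lengths are in mm, angles in rad, forces in N, time in s.
With the tool pointing down it reaches from about 300 to 775 mm from the base axis. Payload 14.6 kg.
Tool frame: the origin (TCP) lies between the finger pads; the fingertips stand 19 mm ahead of it and the grasp point (between the pads) is the TCP; z points along the fingers, y is the line along which they close (so a half turn about z gives the same grasp; the last joint's range is limited). The gripper opens to 94 mm and grips with 3 to 60 N. Pads are 16 mm wide; open, the fingers measure 119 mm over their backs; the gripper's body (75 mm by 177 mm) begins 78 mm behind the grasp point.
Start: joints at [-1.368, 0.3, 1.521, -0, 1.321, -0.067], TCP at [146.59, -530.095, 224.446] pointing down, gripper open.
Joint ranges: [-3.03, 3.03], [-0.79, 2.21], [0.23, 2.52], [-1.04, 4.18], [0, 3.07], [-2.55, 2.55]. Speed limits (rad/s): [2.22, 2.22, 2.57, 3.14, 3.14, 3.14].

## Interface

Orientations are given as [roll, pitch, yaw] about the fixed x, y, z axes, in that order (R = Rz(yaw) Ry(pitch) Rx(roll)).
In Python, from cell import monitor, imaging, job, find_in, trace gives the robot as it stands. The module is installed in compiled form; this text tells all that it offers.
- The arm moves only by the tool arm_command, never from a script. Its argument "steps" is a list of rows, each a list of 5 numbers: the opening, from 0 (shut) to 1 (fully open), then the shift along the tool's x, y, z in mm, then the turn about the tool's z in degrees. In form: [[gripper, dx, dy, dz, turn], ...]. A call has 1 to 20 rows; each row is the pose to reach, as a shift and turn from the pose commanded when the call began, along the tool's axes at that moment; what a row does not reach only later rows make up. A row lasts 1/8 s, in which the tool goes at most 62.5 mm and 10.7 degrees, less where a joint would pass 70% of its speed; a pose out of reach is approached as far as the arm can. A call with a gripper value outside its range is refused whole. The fingers move at their own pace and stop on an object; "force" is the grip in N (left out, the last holds). Time passes only in rows, so rows that repeat a pose let the fingers close. It gives the time, the measured TCP pose, the force, the opening and the grip force at its end, in the units of the state.
- monitor.read_state(): the state, without advancing time (a new reading comes with each control period).
- imaging.camera(name): name is "side" or "top" or "wrist"; returns a dict with "img" (480x640x3 uint8, red, green, blue), "mtx" (3x3 intrinsics, pixels), "D" ([k1, k2, p1, p2, k3] as OpenCV has them; the pictures are not rectified), "view" (4x4, takes a point from world to camera coordinates). Camera axes: x right, y down, z forward; pixel columns grow to the right and rows downward; lengths in mm; the calibration is good to about 2 mm. A picture is of the moment at which its call begins. There is no depth.
- job.sign_off(): hands the job in; it is judged then, once.
Trained networks look in a picture, given as the dict that the camera call returned (one of the last four; its "shot" number tells which), for a name from the list of things; names that differ only in an ending like _2 or _b are one class to them, and where a whole thing is asked for, a point or a joint stands for the part that bears it (a point fixed in the world has none). Each returns a list of dicts, best first, with "p" (0 to 1); they miss things now and then, are a little off and sometimes report something else, mostly with a low value. They report only what shows in the picture. A call takes as long as a camera call. They do not tell look-alikes from the thing itself.
- find_in(picture, target): "rect" ([centre column, centre row, width, height] in pixels, round what is visible of it).
- trace(picture, target): "region" (480x640 bool, what is visible of it) and "rect" ([centre column, centre row, width, height] in pixels, round what is visible of it).
The state is a dict: "clock": time; "joints": joint angles; "qd": joint speeds; "effort": joint torques, N m; "eef_pos": TCP position; "eef_rot": TCP orientation; "wrist_force": force on the tool from outside, world axes, zero at the start; "moment": the same for the moment, N m; "finger_gap": finger opening in mm; "finger_force": force on a finger pad.
Only numpy, scipy, OpenCV 4.12 (cv2) and the standard library are available. Lean on these libraries where they do the work, as an engineer would, in place of code of your own. Each camera call takes 0.05 s, during which the arm holds its last target. There are 200 camera calls.

## Task

The small cactus was brought to the plant stall with its square planter turned upside down over it as a cover. Lift the planter off, leaving the cactus standing where it is, lay the planter on its side on the table and let go of it; then take it again and set it down gently on the round saucer on the wooden block, right way up (open end on top). Do not disturb the other pots or the scoop.

Things in the scene. Friction and masses are not known exactly. Their poses are not given: they have to be found in the camera images.
- planter_mid (a point): Centre (half-way along its length) of the loose square planter of plain terracotta: straight walls, outside 60 x 60 mm, 110 mm long, walls 4 mm, one end open and the other closed by a 5 mm base. About 0.2 kg. The z axis of this point runs from the open end to the closed base (at the start it points up: the planter stands mouth down on the table over the cactus); x and y are square to its faces. The base is 55 mm along +z from this point, the open end 55 mm along -z.
- cactus_mid (a point): Centre (47 mm up) of the loose cactus, hidden under the planter at the start: a ribbed green column 28 mm thick in a round black nursery pot 42 mm wide at the rim and 40 mm high; 94 mm tall in all, about 0.16 kg, standing on the table on the planter's axis. z is up. Inside the planter it has about 5 mm of play all round.
- saucer (a point): Centre of the flat floor of a round terracotta saucer (floor about 102 mm wide inside, low flared rim rising 7 mm above the floor, 120 mm over all) that is fixed on top of a fixed light wood block 150 x 150 mm, 45 mm high. This point is 49 mm above the table; z up, x and y along the block's sides.
- round_pot_mid (a point): Bystander: centre of an empty round terracotta pot standing mouth down on the table, 84 mm wide, 85 mm high, loose. Leave alone.
- succulent_mid (a point): Bystander: centre of the round terracotta pot (80 mm wide, 65 mm high) of a small succulent, 98 mm tall with its leaves, loose. Leave alone.
- scoop: Bystander: flat potting scoop 190 mm long (steel blade, wooden handle) lying on the table, at most 35 mm high, loose; its x axis runs along it. Leave alone.
Mind the look-alikes: they are no part of the job. What is shaped like the part that bears saucer but black or yellow is not meant.

How it is judged:
By the outcome, as a careful person would: the job done as asked, in the order asked, and still so for the second after the job is handed in, with the robot touching nothing.
It also fails if it takes over 58 s, if anything falls off the work surface, if the arm or the gripper's body presses on something with over 40 N, if the wrist force passes 120 N, or if a joint passes its speed limit or range.

## Working session

There is one attempt and no reset: what is moved stays moved. The work goes in short steps, Python scripts to look and compute and a tool call to move; the robot and the scene stay as the last step left them, time stands still between calls to the robot, and variables do not carry over. Pictures are saved under pics/ and viewed, at most 10 in all, crops included, and the job is handed in when it is done.

Besides the shell and the picture viewer there is one more tool, called after "Request:" as name(argument=value, ...) on one line, values as JSON. arm_command: Moves the arm, as the interface text tells. Its arguments: {"type":"object","properties":{"steps":{"type":"array","items":{"type":"array","items":{"type":"number"}}},"force":{"type":"number"}},"required":["steps"]}

```bash
mkdir -p pics
cat > h.py <<'E'
import numpy as np, cv2
from cell import monitor, imaging, job, find_in, trace
def ray(c,uv):
    V=np.array(c["view"]);R=V[:3,:3];o=-R.T@V[:3,3]
    n=cv2.undistortPoints(np.array(uv,float).reshape(-1,1,2),np.array(c["mtx"]),np.array(c["D"])).reshape(-1,2)
    return o,(R.T@np.c_[n,np.ones(len(n))].T).T
def atz(c,uv,z):
    o,d=ray(c,uv); return o+d*((z-o[2])/d[:,2:3])
def proj(c,P):
    V=np.array(c["view"]);return cv2.projectPoints(np.array(P,float).reshape(-1,3),cv2.Rodrigues(V[:3,:3])[0],V[:3,3],np.array(c["mtx"]),np.array(c["D"]))[0].reshape(-1,2)
def save(c,n): cv2.imwrite(f"pics/{n}.png",np.ascontiguousarray(c["img"][:,:,::-1]))
E
python3 - <<'E'
from h import *
for n in("top","side"):
    c=imaging.camera(n);save(c,n+"0")
    V=np.array(c["view"]);print(n,(-V[:3,:3].T@V[:3,3]).round(),V[2,:3].round(2))
    for t in("planter_mid","saucer","round_pot_mid","succulent_mid","scoop"):
        for r in trace(c,t)[:3]:
            m=r["region"].astype(np.uint8);q=cv2.minAreaRect(cv2.findNonZero(m))
            print(t,round(r["p"],2),np.round(r["rect"]),np.round(cv2.boxPoints(q)).tolist())
s=monitor.read_state();print(s)
E
```

```text
top [ 391.  -13. 1394.] [ 0.1   0.02 -0.99]
planter_mid 0.95 [241. 251.  33.  35.] [[221.0, 251.0], [233.0, 232.0], [257.0, 248.0], [245.0, 267.0]]
planter_mid 0.44 [494. 259.  36.  29.] [[477.0, 244.0], [513.0, 244.0], [513.0, 273.0], [477.0, 273.0]]
saucer 0.93 [389. 175.  69.  74.] [[355.0, 162.0], [403.0, 137.0], [428.0, 185.0], [379.0, 210.0]]
saucer 0.89 [411. 337.  59.  65.] [[380.0, 316.0], [434.0, 306.0], [445.0, 361.0], [390.0, 371.0]]
saucer 0.86 [506. 330.  63.  55.] [[476.0, 302.0], [537.0, 302.0], [537.0, 357.0], [476.0, 357.0]]
succulent_mid 0.65 [150. 252.  33.  32.] [[128.0, 261.0], [138.0, 234.0], [171.0, 245.0], [162.0, 272.0]]
scoop 0.73 [323. 163.  25.  64.] [[308.0, 193.0], [323.0, 131.0], [344.0, 136.0], [328.0, 198.0]]
side [-107. 1081. 1083.] [ 0.39 -0.67 -0.63]
planter_mid 0.88 [289. 292.  28.  42.] [[275.0, 269.0], [302.0, 269.0], [302.0, 314.0], [275.0, 314.0]]
saucer 0.91 [356. 219.  56.  46.] [[330.0, 232.0], [338.0, 195.0], [387.0, 205.0], [380.0, 242.0]]
saucer 0.76 [302. 202.  45.  39.] [[278.0, 185.0], [322.0, 185.0], [322.0, 219.0], [278.0, 219.0]]

[... 387 characters left out ...]
9.0], [280.0, 253.0]]
{'clock': 0.6, 'joints': array([-1.36760887e+00,  2.99854239e-01,  1.52102438e+00,  1.10970313e-05,
        1.32072649e+00, -6.66039094e-02]), 'qd': array([ 0.00049265, -0.00092481, -0.00083046,  0.00073252, -0.00012404,
       -0.0007278 ]), 'effort': array([-1.48698760e-03, -5.31479323e+01, -3.52826500e+01,  7.08074891e-02,
        2.13284424e-02,  5.24139324e-06]), 'eef_pos': array([ 146.58413877, -530.07965081,  224.46036813]), 'eef_rot': array([-3.14158094e+00, -1.15569341e-05,  2.69788615e-01]), 'wrist_force': array([0.77850495, 0.77335991, 0.34000737]), 'moment': array([-0.04913992,  0.01927344,  0.05437587]), 'finger_force': 0.0, 'finger_gap': 93.93896091076634}
```

View pics/top0.png

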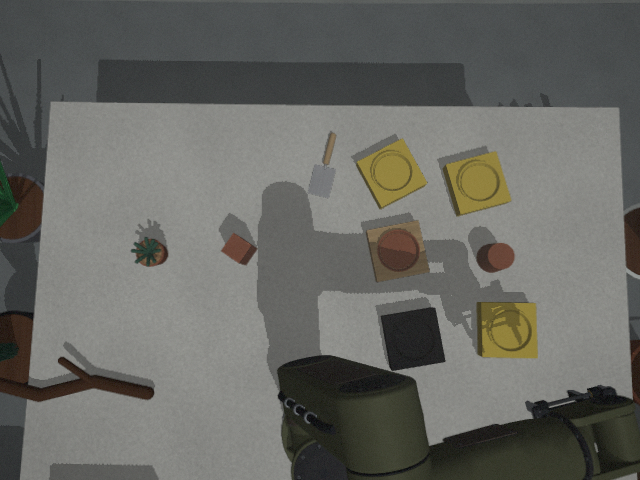

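View pics/side0.png

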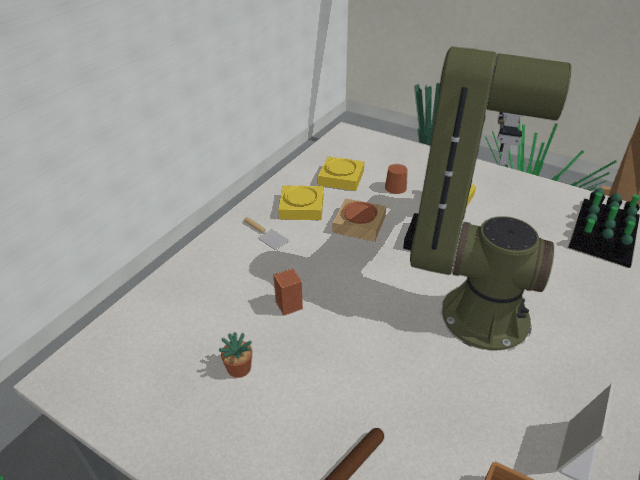

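The top view shows the planter at (239,249), the wood block with saucer at (398,250), the round pot at (495,257), the succulent at (150,252) and the scoop at (323,163). Yellow and black blocks are decoys. The side view shows the planter standing at (289,292).

Run:
```python
from h import *
c=imaging.camera("top")
# planter: fit x,y,yaw to region by silhouette in both views
s=imaging.camera("side")
from scipy.optimize import minimize
obs=[(k,trace(k,"planter_mid")[0]["region"]) for k in(c,s)]
def cost(p):
    x,y,a=p;e=0
    C=np.array([[i,j] for i in(-30,30) for j in(-30,30)])@np.array([[np.cos(a),np.sin(a)],[-np.sin(a),np.cos(a)]])
    P=np.array([[x+q[0],y+q[1],z] for q in C for z in(0,110)])
    for k,m in obs:
        h=cv2.convexHull((proj(k,P)*16).astype(np.int32));im=np.zeros(m.shape,np.uint8)
        im=cv2.fillConvexPoly(im,h,1,shift=4);e+=1-(im.astype(bool)&m).sum()/(im.astype(bool)|m).sum()
    return e
p0=atz(c,[[239,249]],105)[0];b=None
for a in np.arange(0,1.57,.26):
    r=minimize(cost,[p0[0],p0[1],a],method="Nelder-Mead",options=dict(initial_simplex=[[p0[0],p0[1],a],[p0[0]+8,p0[1],a],[p0[0],p0[1]+8,a],[p0[0],p0[1],a+.2]]))
    if b is None or r.fun<b.fun:b=r
print("planter",b.x,np.degrees(b.x[2]),b.fun)
print("saucer top",atz(c,[[398,250]],52),"side",atz(s,[[360,213]],52))
print("pot",atz(c,[[495,256]],80),"succ",atz(c,[[150,252]],60),"scoop",atz(c,[[332,133],[321,197],[335,195],[310,192]],10))
print("yellow corners",atz(c,[[383,208],[425,182],[404,137],[356,160]],45),"black",atz(c,[[380,312],[440,308]],45))
w=imaging.camera("wrist");V=np.array(w["view"]);st=monitor.read_state()
print("wristcam offset",(-V[:3,:3].T@V[:3,3]),V[:3,:3],st["eef_pos"],st["eef_rot"],st["clock"])
```

```text
planter [502.74618469 249.7745811    0.91430312] 52.385709912120944 0.20473833097595473
saucer top [[ 510.23322066 -195.72646029   52.        ]] side [[ 502.87363467 -187.43089488   52.        ]]
pot [[ 495.27117602 -454.78072676   80.        ]] succ [[493.70010114 498.73565502  60.        ]] scoop [[859.56604936  -5.89212648  10.        ]
 [666.50899574  23.51267289  10.        ]
 [672.97450291 -17.40564589  10.        ]
 [680.98154091  56.0427097   10.        ]]
yellow corners [[ 630.01700973 -154.14446238   45.        ]
 [ 706.57257165 -273.19752689   45.        ]
 [ 837.80595013 -213.55440793   45.        ]
 [ 768.66562637  -76.18244797   45.        ]] black [[ 337.21438666 -146.83288749   45.        ]
 [ 351.19944541 -312.63302562   45.        ]]
wristcam offset [ 225.04856944 -508.97364619  384.54752577] [[ 2.66281396e-01 -9.63895130e-01 -6.29208308e-04]
 [-9.26212577e-01 -2.56052009e-01  2.76708565e-01]
 [-2.66879148e-01 -7.30995621e-02 -9.60953680e-01]] [ 146.57935532 -530.0997904   224.44613868] [-3.14156014e+00  1.26032764e-05  2.69777383e-01] 0.85
```

Request:
arm_command(steps=[[1, 276, -328, 0, -18], [1, 276, -328, 0, -18], [1, 276, -328, 0, -18], [1, 276, -328, 0, -18], [1, 276, -328, 0, -18], [1, 276, -328, 0, -18], [1, 276, -328, 0, -18], [1, 276, -328, 0, -18], [1, 551, -657, 0, -37], [1, 551, -657, 0, -37], [1, 551, -657, 0, -37], [1, 551, -657, 0, -37], [1, 551, -657, 0, -37], [1, 551, -657, 0, -37], [1, 551, -657, 0, -37], [1, 551, -657, 0, -37], [1, 551, -657, 0, -37], [1, 551, -657, 0, -37]])

```text
clock: 3.1
eef_pos: [502.7, 248.5, 224.8]
eef_rot: [3.141, -0.0, 0.914]
wrist_force: [-0.2, -0.8, 0.1]
finger_gap: 94.1
finger_force: 0.0
```

Run:
```python
from h import *
w=imaging.camera("wrist")
for r in trace(w,"planter_mid")[:2]: print(r["p"],r["rect"])
st=monitor.read_state();print(st["eef_pos"],st["eef_rot"],st["clock"])
a=.914
C=np.array([[i,j] for i,j in((-30,-30),(30,-30),(30,30),(-30,30))])@np.array([[np.cos(a),np.sin(a)],[-np.sin(a),np.cos(a)]])+[503,250]
w["img"]=w["img"].copy()
for P in C:
    for q in proj(w,[[*P,110],[*P,0]]): cv2.circle(w["img"],tuple(int(v) for v in q),3,(0,255,255),-1)
save(w,"w1")
```

```text
0.62 [313.8, 226.0, 86.6, 100.8]
[502.65037898 248.93373297 224.93226256] [ 3.14119356e+00 -5.62160664e-04  9.14247106e-01] 3.2
```

View pics/w1.png

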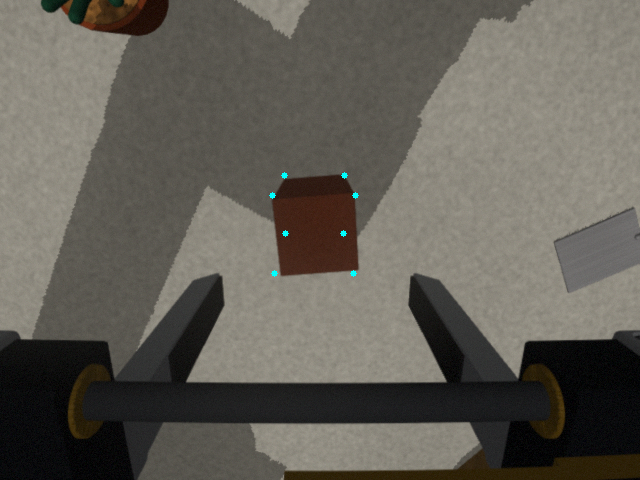

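The planter's top face is clear, with corners near (273,196), (355,193), (358,269) and (281,275). It is turned a few degrees from my estimate.

Run:
```python
from h import *
w=imaging.camera("wrist")
g=cv2.cvtColor(w["img"],cv2.COLOR_RGB2GRAY)
q=cv2.cornerSubPix(g,np.float32([[273,196],[355,193],[358,269],[281,275]]).reshape(-1,1,2),(4,4),(-1,-1),(3,30,.01)).reshape(-1,2)
P=atz(w,q,110)[:,:2];print(q.round(1),P.round(1),P.mean(0))
e=[P[1]-P[0],P[2]-P[3],P[3]-P[0],P[2]-P[1]]
print([round(np.linalg.norm(v),1) for v in e],[round(np.degrees(np.arctan2(v[1],v[0]))%90,1) for v in e])
s=monitor.read_state();y=s["eef_rot"][2];d=P.mean(0)-s["eef_pos"][:2]
print("tool",d@[np.cos(y),np.sin(y)],d@[np.sin(y),-np.cos(y)],np.degrees(y))
```

```text
[[272.2 199.2]
 [354.6 193.9]
 [358.5 269.7]
 [280.5 275.8]] [[495.7 290.5]
 [545.  257.4]
 [513.2 208.4]
 [463.  240.8]] [504.22536818 249.28413449]
[np.float64(59.5), np.float64(59.7), np.float64(59.4), np.float64(58.4)] [np.float64(56.1), np.float64(57.1), np.float64(56.6), np.float64(56.9)]
tool 1.0642667494985112 1.1976464716902537 52.39715901189457
```

Request:
arm_command(steps=[[1, 1, 1, 0, -4.3], [1, 1, 1, 40, -4.3], [1, 1, 1, 75, -4.3], [1, 1, 1, 105, -4.3], [1, 1, 1, 125, -4.3], [1, 1, 1, 135, -4.3], [1, 1, 1, 135, -4.3], [0.75, 1, 1, 135, -4.3], [0.7, 1, 1, 135, -4.3], [0.66, 1, 1, 135, -4.3], [0.64, 1, 1, 135, -4.3], [0.5, 1, 1, 135, -4.3], [0.4, 1, 1, 135, -4.3], [0.4, 1, 1, 135, -4.3]], force=10)

```text
clock: 5.0
eef_pos: [504.0, 250.2, 89.6]
eef_rot: [3.141, -0.0, 0.991]
wrist_force: [-0.5, -0.1, 1.8]
finger_gap: 60.1
finger_force: 10.0
```

Request:
arm_command(steps=[[0.4, 0, 0, -5, 0], [0.4, 0, 0, -15, 0], [0.4, 0, 0, -30, 0], [0.4, 0, 0, -45, 0], [0.4, 0, 0, -60, 0], [0.4, 0, 0, -75, 0], [0.4, 0, 0, -90, 0], [0.4, 0, 0, -105, 0], [0.4, 0, 0, -120, 0], [0.4, 0, 0, -130, 0], [0.4, 0, 0, -130, 0]], force=15)

```text
clock: 6.38
eef_pos: [504.1, 250.3, 220.1]
eef_rot: [3.141, -0.001, 0.991]
wrist_force: [0.0, 0.4, -3.5]
finger_gap: 59.6
finger_force: 15.0
```

Run:
```python
from h import *
c=imaging.camera("side");im=np.ascontiguousarray(c["img"][200:360,190:400]);im=cv2.resize(im,None,fx=3,fy=3)
cv2.imwrite("pics/s2.png",im[:,:,::-1])
for r in trace(c,"cactus_mid")[:2]: print(r["p"],r["rect"], atz(c,[[r["rect"][0],r["rect"][1]]],47))
s=monitor.read_state();print(s["eef_pos"],s["eef_rot"],s["wrist_force"],s["clock"])
```

```text
0.77 [286.5, 295.5, 14.2, 24.3] [[502.26674578 258.70387022  47.        ]]
[503.78825186 250.09003326 218.97336954] [-3.14119947e+00  6.34707643e-04  9.90626475e-01] [-0.17748386  0.55888312 -2.99224844] 6.475
```

View pics/s2.png

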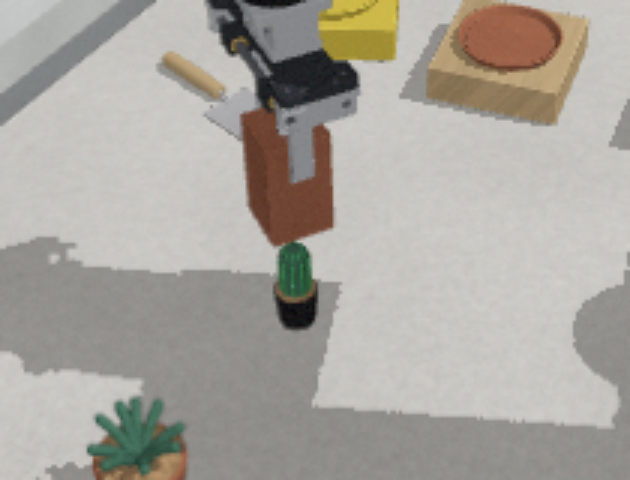

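The cactus stands free at about crop (296,290), with the planter held upright above it. I'll carry the planter to open table.

Request:
arm_command(steps=[[0.4, -25, 13, 0, -8], [0.4, -50, 25, 0, -16], [0.4, -75, 38, 0, -24], [0.4, -100, 50, 0, -31], [0.4, -112, 57, 20, -33.2], [0.4, -112, 57, 50, -33.2], [0.4, -112, 57, 80, -33.2], [0.4, -112, 57, 105, -33.2], [0.4, -112, 57, 120, -33.2], [0.4, -112, 57, 126, -33.2], [0.4, -112, 57, 129, -33.2], [0.4, -112, 57, 130, -33.2], [0.4, -112, 57, 130, -33.2]])

```text
clock: 8.1
eef_pos: [490.4, 125.3, 89.9]
eef_rot: [3.141, -0.0, 1.57]
wrist_force: [0.6, -0.2, -2.3]
finger_gap: 60.0
finger_force: 15.0
```

Request:
arm_command(steps=[[0.4, 0, 0, 0.5, 0], [0.4, 0, 0, 1, 0], [0.4, -4, 0, 0, 0], [0.4, -8, 0, -1, 0], [0.4, -12, 0, -2, 0], [0.4, -16, 0, -3, 0], [0.4, -20, 0, -3.3, 0], [0.4, -24, 0, -3.6, 0], [0.4, -28, 0, -3.8, 0], [0.4, -33, 0, -3.8, 0], [0.4, -37, 0, -3.5, 0], [0.4, -41, 0, -3, 0]], force=3)

```text
clock: 9.6
eef_pos: [490.2, 84.0, 92.4]
eef_rot: [3.142, -0.0, 1.57]
wrist_force: [0.0, 0.8, -1.9]
finger_gap: 59.9
finger_force: 3.0
```

Run:
```python
from h import *
c=imaging.camera("side");im=np.ascontiguousarray(c["img"][180:320,220:400]);im=cv2.resize(im,None,fx=3,fy=3)
w=imaging.camera("wrist")["img"];w=cv2.resize(np.ascontiguousarray(w),(256,192))
o=np.zeros((420,800,3),np.uint8);o[:,:540]=im;o[:192,542:798]=w
cv2.imwrite("pics/s3.png",o[:,:,::-1])
s=monitor.read_state();print(s["eef_pos"],s["wrist_force"],s["moment"],s["finger_gap"],s["clock"])
```

```text
[490.1513742   83.92157579  92.37773348] [-0.88015239 -0.73595836 -2.21156533] [-0.03125525 -0.10118426  0.025296  ] 59.65510894652227 9.7
```

View pics/s3.png

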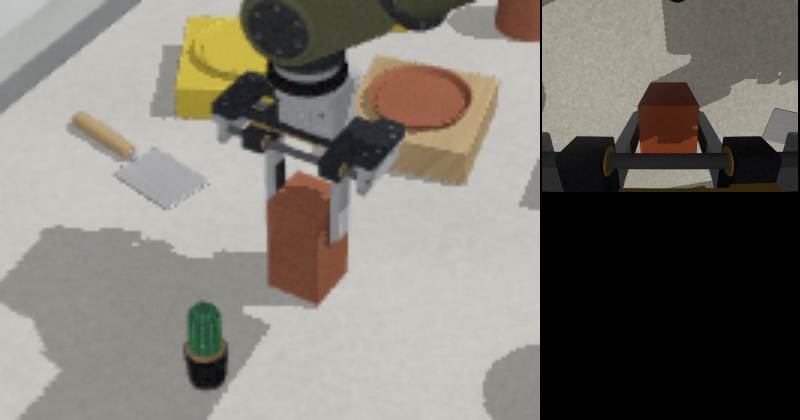

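The planter is still upright, at crop (305,240). It was carried rather than pivoted, so I'll use the fixed block's side face as a stop to tilt it. Next I locate that face.

Run:
```python
from h import *
c=imaging.camera("top")
im=cv2.imread("pics/top0.png");g=cv2.cvtColor(im,cv2.COLOR_BGR2GRAY)
q0=np.float32([[365,230],[420,219],[429,273],[373,282]])
h=cv2.cvtColor(im,cv2.COLOR_BGR2HSV)[225:285,360:435]
m=((h[...,0]>5)&(h[...,0]<25)&(h[...,1]>60)&(h[...,2]>70)).astype(np.uint8)
k=max(cv2.findContours(m,0,2)[0],key=cv2.contourArea);b=cv2.boxPoints(cv2.minAreaRect(k))+[360,225]
for q in(q0,b):
    P=atz(c,q,45)[:,:2];print(q.round().tolist(),P.round(1).tolist(),P.mean(0).round(1),[round(np.linalg.norm(P[i]-P[i-1])) for i in range(4)],[round(np.degrees(np.arctan2(*(P[i]-P[i-1])[::-1]))%90,1) for i in range(4)])
s=imaging.camera("side")
for k in(c,s):
  for r in trace(k,"saucer")[:4]: print(round(r["p"],2),np.round(r["rect"]),atz(k,[r["rect"][:2]],45).round())
for P in ([490,84,0],[520,54,0],[520,114,0],[460,114,0],[460,54,110],[520,54,110],[520,114,110],[460,114,110]):
    print(P,((proj(s,[P])-[220,180])*3).round())
```

```text
[[365.0, 230.0], [420.0, 219.0], [429.0, 273.0], [373.0, 282.0]] [[566.3, -103.6], [599.8, -258.6], [447.6, -283.0], [420.0, -127.0]] [ 508.4 -193.1] [148, 159, 154, 158] [np.float64(9.1), np.float64(12.2), np.float64(9.1), np.float64(10.1)]
[[366.0, 230.0], [419.0, 220.0], [429.0, 271.0], [376.0, 282.0]] [[566.1, -105.3], [598.3, -254.4], [452.5, -282.6], [420.6, -135.3]] [ 509.4 -194.4] [149, 153, 148, 151] [np.float64(11.6), np.float64(12.2), np.float64(10.9), np.float64(12.2)]
0.93 [390. 173.  72.  69.] [[ 730. -174.   45.]]
0.9 [475. 183.  72.  63.] [[ 706. -414.   45.]]
0.78 [396. 251.  62.  62.] [[ 508. -191.   45.]]
0.75 [414. 338.  66.  67.] [[ 267. -239.   45.]]
0.9 [421. 236.  40.  43.] [[ 278. -186.   45.]]
0.74 [294. 205.  28.  38.] [[ 727. -121.   45.]]
0.56 [362. 221.  51.  43.] [[ 480. -158.   45.]]
0.53 [287. 295.  14.  28.] [[503. 256.  45.]]
[490, 84, 0] [[306. 278.]]
[520, 54, 0] [[297. 252.]]
[520, 114, 0] [[266. 285.]]
[460, 114, 0] [[317. 306.]]
[460, 54, 110] [[348. 189.]]
[520, 54, 110] [[296. 170.]]
[520, 114, 110] [[264. 203.]]
[460, 114, 110] [[317. 224.]]
```

Request:
arm_command(steps=[[0.4, 0, 0, -10, 0], [0.4, 0, 0, -25, -3], [0.4, -20, 0, -35, -6], [0.4, -45, -1, -35, -9], [0.4, -70, -2, -35, -11.6], [0.4, -95, -3, -35, -11.6], [0.4, -120, -4, -35, -11.6], [0.4, -145, -4, -35, -11.6], [0.4, -160, -4, -35, -11.6], [0.4, -165, -4, -35, -11.6], [0.4, -165, -4, -35, -11.6]], force=12)

```text
clock: 11.28
eef_pos: [486.1, -80.5, 127.6]
eef_rot: [3.142, -0.0, 1.772]
wrist_force: [-0.1, -0.1, -3.3]
finger_gap: 60.0
finger_force: 12.0
```

Request:
arm_command(steps=[[0.4, -4, 0, 0, 0], [0.4, -8, 0, 0, 0], [0.4, -12, 0, 0, 0], [0.4, -16, 0, 0, 0], [0.4, -20, 0, 0, 0], [0.4, -24, 0, 0, 0], [0.4, -28, 0, 0, 0], [0.4, -32, 0, 0, 0], [0.4, -36, 0, 0, 0], [0.4, -40, 0, 0, 0], [0.4, -45, 0, 0, 0], [0.4, -50, 0, 0, 0], [0.4, -55, 0, 0, 0], [0.4, -60, 0, 0, 0]], force=5)

```text
clock: 13.02
eef_pos: [498.1, -139.8, 127.3]
eef_rot: [-3.141, -0.0, 1.772]
wrist_force: [0.0, 1.6, -2.4]
finger_gap: 60.1
finger_force: 5.0
```

Run:
```python
from h import *
c=imaging.camera("side");im=np.ascontiguousarray(c["img"][150:290,260:440]);im=cv2.resize(im,None,fx=3,fy=3)
w=imaging.camera("wrist")["img"];w=cv2.resize(np.ascontiguousarray(w),(256,192))
o=np.zeros((420,800,3),np.uint8);o[:,:540]=im;o[:192,542:798]=w
cv2.imwrite("pics/s4.png",o[:,:,::-1])
s=monitor.read_state();print(s["eef_pos"],s["wrist_force"],s["moment"],s["finger_gap"],s["clock"])
```

```text
[ 498.10871187 -140.01421717  127.38146692] [-0.23566751 -0.2656215  -3.3746181 ] [-0.09256833 -0.12011464 -0.00806318] 59.97272068111321 13.125
```

View pics/s4.png

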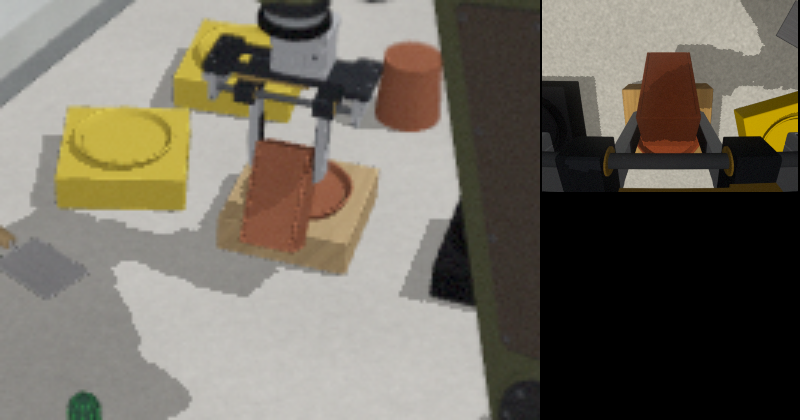

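The planter is tilted about 40° over the block edge, base end up, as intended. I'll back away and lay it down on the table.

Request:
arm_command(steps=[[0.4, 0, 0, -3, 0], [0.4, 10, 0, -10, 0], [0.4, 30, 0, -10, 0], [0.4, 55, 0, -10, 0], [0.4, 80, 0, -10, 0], [0.4, 105, 0, 0, 0], [0.4, 130, 0, 10, 0], [0.4, 150, 0, 20, 0], [0.4, 160, 0, 28, 0], [0.4, 160, 0, 34, 0], [0.4, 160, 0, 37, 0], [0.4, 160, 0, 37, 0]], force=12)

```text
clock: 14.62
eef_pos: [466.5, 16.4, 91.2]
eef_rot: [3.141, 0.001, 1.772]
wrist_force: [-1.9, -1.3, 6.7]
finger_gap: 60.0
finger_force: 12.0
```

Request:
arm_command(steps=[[0.4, 0, 0, 2, 0], [0.4, -5, 0, 4, 0], [0.4, -10, 0, 7, 0], [0.4, -15, 0, 10, 0], [0.4, -20, 0, 14, 0], [0.4, -25, 0, 18, 0], [0.4, -30, 0, 22, 0], [0.4, -34, 0, 26, 0], [0.4, -38, 0, 31, 0], [0.4, -42, 0, 36, 0], [0.4, -45, 0, 41, 0], [0.4, -48, 0, 45, 0], [0.4, -50, 0, 49, 0], [0.4, -52, 0, 53, 0], [0.4, -53, 0, 56, 0], [0.4, -54, 0, 58, 0], [0.4, -54, 0, 58, 0]], force=5)

```text
clock: 16.75
eef_pos: [476.6, -35.6, 32.2]
eef_rot: [-3.141, -0.0, 1.773]
wrist_force: [-0.6, -1.0, -2.6]
finger_gap: 59.9
finger_force: 5.0
```

Run:
```python
from h import *
c=imaging.camera("side");im=np.ascontiguousarray(c["img"][170:310,240:420]);im=cv2.resize(im,None,fx=3,fy=3)
w=imaging.camera("wrist")["img"];w=cv2.resize(np.ascontiguousarray(w),(256,192))
o=np.zeros((420,800,3),np.uint8);o[:,:540]=im;o[:192,542:798]=w
cv2.imwrite("pics/s5.png",o[:,:,::-1])
s=monitor.read_state();print(s["eef_pos"],s["wrist_force"],s["moment"],s["finger_gap"],s["clock"])
```

```text
[476.59749137 -35.52910814  32.26459936] [-0.54051649 -0.92524854 -2.31799916] [-0.13518348 -0.12948641 -0.05540356] 59.88200133063986 16.85
```

View pics/s5.png

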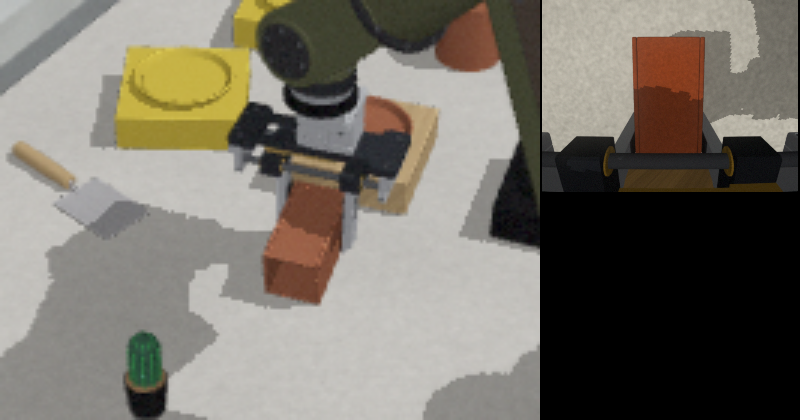

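It is lying on its side, mouth towards the cactus at crop (293,275). I'll release it, rise and measure it.

Request:
arm_command(steps=[[0.4, 0, 0, 1, 0], [0.4, 0, 0, 2, 0], [0.7, 0, 0, 2, 0], [1, 0, 0, 2, 0], [1, 0, 0, 2, 0], [1, 0, 0, 0, 0], [1, 0, 0, -30, 0], [1, 0, 0, -70, 0], [1, 0, 0, -110, 0], [1, 0, 0, -150, 0], [1, 0, 0, -190, 0], [1, 0, 0, -200, 0], [1, 0, 0, -200, 0]])

```text
clock: 18.48
eef_pos: [476.8, -35.7, 232.2]
eef_rot: [3.141, 0.0, 1.773]
wrist_force: [0.5, 0.6, 0.5]
finger_gap: 94.4
finger_force: 0.0
```

Run:
```python
from h import *
w=imaging.camera("wrist");save(w,"w6")
s=monitor.read_state();print(s["eef_pos"],s["eef_rot"],s["clock"])
y=s["eef_rot"][2];T=np.array([[np.cos(y),np.sin(y)],[np.sin(y),-np.cos(y)]])
for r in trace(w,"planter_mid")[:2]:
    m=r["region"].astype(np.uint8);q=cv2.boxPoints(cv2.minAreaRect(cv2.findNonZero(m)))
    P=atz(w,q,60)[:,:2];print(r["p"],q.round(),((P-s["eef_pos"][:2])@T.T).round(1))
```

```text
[476.50303139 -35.62353983 231.40369785] [-3.14033537e+00 -4.45550204e-04  1.77253590e+00] 18.525
0.89 [[281. 120.]
 [351. 120.]
 [351. 246.]
 [281. 246.]] [[ 83.7 -28.1]
 [ 83.7  29.9]
 [-25.6  32.4]
 [-25.6 -30.7]]
```

View pics/w6.png

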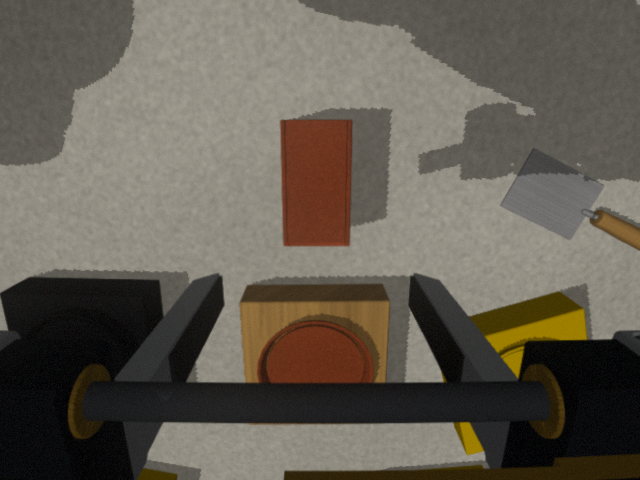

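The planter lies square to the tool, from (281,120) at the mouth to (350,246) at the base. The saucer floor is near (316,365). Next I regrip near the mouth and lift along an arc so the base swings down.

Request:
arm_command(steps=[[1, 33, 1, 20, 0], [1, 66, 1, 50, 0], [1, 66, 1, 90, 0], [1, 66, 1, 130, 0], [1, 66, 1, 165, 0], [1, 66, 1, 190, 0], [1, 66, 1, 201, 0], [1, 66, 1, 201, 0], [0.75, 66, 1, 201, 0], [0.7, 66, 1, 201, 0], [0.64, 66, 1, 201, 0], [0.5, 66, 1, 201, 0], [0.4, 66, 1, 201, 0], [0.4, 66, 1, 201, 0]], force=4)

```text
clock: 20.32
eef_pos: [464.7, 29.2, 31.7]
eef_rot: [3.141, 0.0, 1.773]
wrist_force: [-1.6, -0.5, 5.4]
finger_gap: 60.0
finger_force: 4.0
```

Request:
arm_command(steps=[[0.4, -1, 0, -4, 0], [0.4, -3, 0, -9, 0], [0.4, -6, 0, -14, 0], [0.4, -9, 0, -19, 0], [0.4, -13, 0, -25, 0], [0.4, -18, 0, -31, 0], [0.4, -23, 0, -37, 0], [0.4, -28, 0, -42, 0], [0.4, -35, 0, -47, 0], [0.4, -42, 0, -52, 0], [0.4, -48, 0, -56, 0], [0.4, -55, 0, -59, 0], [0.4, -63, 0, -62, 0], [0.4, -71, 0, -64, 0], [0.4, -71, 0, -64, 0]], force=3)

```text
clock: 22.2
eef_pos: [479.0, -40.9, 95.6]
eef_rot: [3.141, 0.0, 1.772]
wrist_force: [-0.2, 0.7, 0.4]
finger_gap: 59.9
finger_force: 3.0
```

Run:
```python
from h import *
c=imaging.camera("side");im=np.ascontiguousarray(c["img"][160:300,240:420]);im=cv2.resize(im,None,fx=3,fy=3)
w=imaging.camera("wrist")["img"];w=cv2.resize(np.ascontiguousarray(w),(256,192))
o=np.zeros((420,800,3),np.uint8);o[:,:540]=im;o[:192,542:798]=w
cv2.imwrite("pics/s7.png",o[:,:,::-1])
s=monitor.read_state();print(s["eef_pos"],s["wrist_force"],s["moment"],s["finger_gap"],s["clock"])
```

```text
[478.91252487 -40.45487276  95.50356881] [-0.27161546  0.39033567  0.99220198] [-0.12018177 -0.09592662  0.04627246] 59.84121627783942 22.3
```

View pics/s7.png

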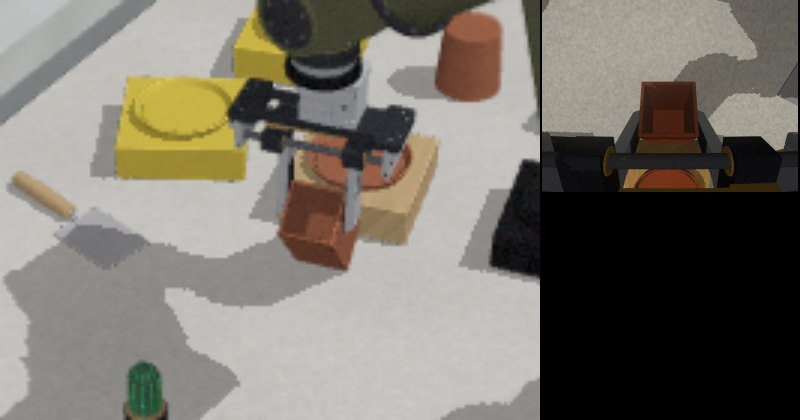

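The planter is well tilted, mouth up, with its base edge on the table. I'll lift so gravity can swing it plumb.

Request:
arm_command(steps=[[0.4, 5, 0, -4, 0], [0.4, 10, 0, -8, 0], [0.4, 15, 0, -12, 0], [0.4, 20, 0, -17, 0], [0.4, 20, 0, -22, 0], [0.4, 20, 0, -26, 0], [0.4, 20, 0, -30, 0], [0.4, 20, 0, -30, 0], [0.4, 20, 0, -30, 0]], force=3)

```text
clock: 23.42
eef_pos: [474.8, -20.8, 125.3]
eef_rot: [-3.141, -0.0, 1.772]
wrist_force: [-0.1, -0.9, -3.2]
finger_gap: 59.9
finger_force: 3.0
```

Run:
```python
from h import *
c=imaging.camera("side");im=np.ascontiguousarray(c["img"][160:300,240:420]);im=cv2.resize(im,None,fx=3,fy=3)
W=imaging.camera("wrist");w=W["img"];w=cv2.resize(np.ascontiguousarray(w),(256,192))
o=np.zeros((420,800,3),np.uint8);o[:,:540]=im;o[:192,542:798]=w
s=monitor.read_state();print(s["eef_pos"],s["wrist_force"],s["moment"],s["finger_gap"],s["clock"])
# fit of tilt: silhouette of planter model at grip 18 from mouth, in the side view & wrist
y=s["eef_rot"][2];X=np.array([np.cos(y),np.sin(y),0]);Y=np.array([np.sin(y),-np.cos(y),0]);Z=np.array([0,0,1.])
def corners(t,k=18):
    t=np.radians(t);u=np.cos(t)*X+np.sin(t)*Z;n=-np.sin(t)*X+np.cos(t)*Z  # u to mouth
    return np.array([s["eef_pos"]+a*u+b*n+e*Y for a in(k,k-110) for b in(-30,30) for e in(-30,30)])
for nm,k in(("side",c),("wrist",W)):
    r=trace(k,"planter_mid")
    if not r: print(nm,"none");continue
    print(nm,r[0]["p"],np.round(r[0]["rect"]))
    m=r[0]["region"];L=[]
    for t in range(40,105,5):
        q=np.zeros(m.shape,np.uint8);cv2.fillConvexPoly(q,cv2.convexHull(proj(k,corners(t)).astype(np.int32)),1);q=q>0
        L.append((t,round((q&m).sum()/(q|m).sum(),2)))
    print(L)
for P in corners(90): cv2.circle(o,tuple(int(v) for v in (proj(c,[P])[0]-[240,160])*3),2,(0,255,255),-1)
cv2.imwrite("pics/s8.png",o[:,:,::-1])
```

```text
[474.75620758 -20.79160121 125.2758957 ] [-0.28454409  0.07020593 -1.93197875] [-0.00696319 -0.07152107 -0.02564617] 59.741498004748784 23.525
side 0.59 [343. 232.  23.  31.]
[(40, np.float64(0.47)), (45, np.float64(0.52)), (50, np.float64(0.58)), (55, np.float64(0.67)), (60, np.float64(0.71)), (65, np.float64(0.76)), (70, np.float64(0.76)), (75, np.float64(0.74)), (80, np.float64(0.71)), (85, np.float64(0.67)), (90, np.float64(0.65)), (95, np.float64(0.64)), (100, np.float64(0.62))]
wrist 0.74 [316. 276. 150. 148.]
[(40, np.float64(0.56)), (45, np.float64(0.59)), (50, np.float64(0.63)), (55, np.float64(0.65)), (60, np.float64(0.63)), (65, np.float64(0.61)), (70, np.float64(0.58)), (75, np.float64(0.59)), (80, np.float64(0.63)), (85, np.float64(0.68)), (90, np.float64(0.73)), (95, np.float64(0.71)), (100, np.float64(0.69))]
```

View pics/s8.png

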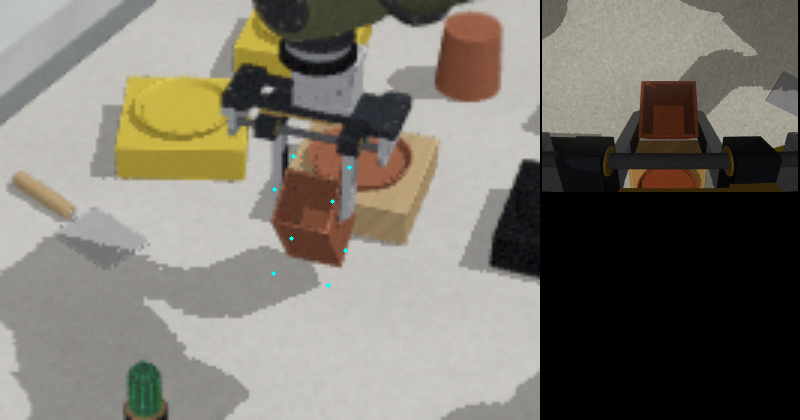

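The planter hangs about 25° short of plumb (side-view fit 65–70°), so I'll nudge its base against the block's side to bring it upright.

Request:
arm_command(steps=[[0.4, -10, 0, 6, 0], [0.4, -20, 0, 13, 0], [0.4, -28, 0, 17, 0], [0.4, -33, 0, 17, 0], [0.4, -37, 0, 17, 0], [0.4, -41, 0, 17, 0], [0.4, -45, 0, 17, 0], [0.4, -49, 0, 17, 0], [0.4, -53, 0, 17, 0], [0.4, -57, 0, 17, 0], [0.4, -61, 0, 17, 0], [0.4, -65, 0, 17, 0], [0.4, -69, 0, 17, 0], [0.4, -72, 0, 17, 0], [0.4, -72, 0, 17, 0]], force=3)

```text
clock: 25.5
eef_pos: [489.3, -91.5, 108.4]
eef_rot: [-3.142, 0.0, 1.772]
wrist_force: [-0.0, 0.0, -2.4]
finger_gap: 59.6
finger_force: 3.0
```

Request:
arm_command(steps=[[0.4, 5, 0, 0, 0], [0.4, 10, 0, -10, 0], [0.4, 10, 0, -25, 0], [0.4, 10, 0, -40, 0], [0.4, 10, 0, -60, 0], [0.4, 10, 0, -75, 0], [0.4, 10, 0, -80, 0], [0.4, 10, 0, -80, 0]], force=10)

```text
clock: 26.5
eef_pos: [487.2, -81.5, 188.5]
eef_rot: [3.141, 0.0, 1.772]
wrist_force: [0.5, 0.2, -2.7]
finger_gap: 60.1
finger_force: 10.0
```

Run:
```python
from h import *
c=imaging.camera("side");im=np.ascontiguousarray(c["img"][140:280,240:420]);im=cv2.resize(im,None,fx=3,fy=3)
W=imaging.camera("wrist");w=W["img"];w=cv2.resize(np.ascontiguousarray(w),(256,192))
o=np.zeros((420,800,3),np.uint8);o[:,:540]=im;o[:192,542:798]=w
s=monitor.read_state();print(s["eef_pos"],s["eef_rot"],s["wrist_force"],s["finger_gap"],s["clock"])
y=s["eef_rot"][2];X=np.array([np.cos(y),np.sin(y),0]);Y=np.array([np.sin(y),-np.cos(y),0]);Z=np.array([0,0,1.])
def corners(t,k=18):
    t=np.radians(t);u=np.cos(t)*X+np.sin(t)*Z;n=-np.sin(t)*X+np.cos(t)*Z
    return np.array([s["eef_pos"]+a*u+b*n+e*Y for a in(k,k-110) for b in(-30,30) for e in(-30,30)])
r=trace(c,"planter_mid")
if r:
    m=r[0]["region"];print(r[0]["p"],r[0]["rect"])
    for t in range(70,110,5):
        q=np.zeros(m.shape,np.uint8);cv2.fillConvexPoly(q,cv2.convexHull(proj(c,corners(t)).astype(np.int32)),1);q=q>0
        print(t,round((q&m).sum()/(q|m).sum(),2))
for P in corners(90): cv2.circle(o,tuple(int(v) for v in (proj(c,[P])[0]-[240,140])*3),2,(0,255,255),-1)
cv2.imwrite("pics/s9.png",o[:,:,::-1])
```

```text
[486.99597657 -81.44876876 187.86148062] [-3.14066793e+00 -4.44226757e-04  1.77256016e+00] [ 0.25757065 -0.19584829 -2.75732959] 59.961091709262256 26.6
0.62 [349.3, 209.7, 24.0, 41.3]
70 0.63
75 0.67
80 0.7
85 0.76
90 0.78
95 0.8
100 0.82
105 0.82
```

View pics/s9.png

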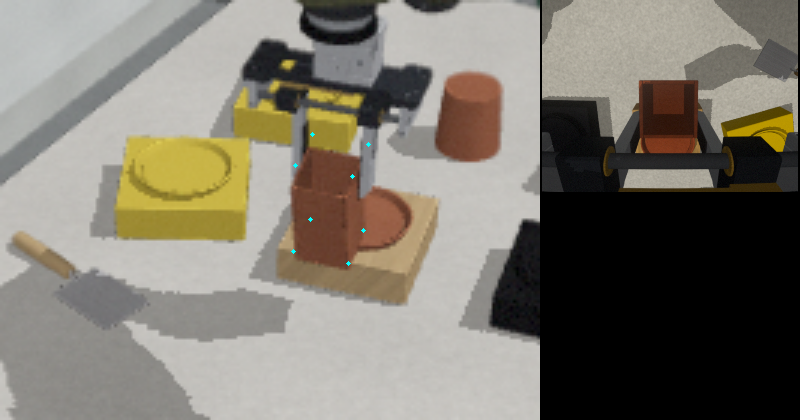

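The planter is upright, mouth up (crop (326,210)), and within a few degrees of plumb. I'll move it over the saucer and go down close.

Request:
arm_command(steps=[[0.4, -20, 0, 0, 0], [0.4, -45, 0, 0, 0], [0.4, -70, 0, 0, 0], [0.4, -95, 0, 0, 0], [0.4, -110, 0, 5, 0], [0.4, -114, -1, 15, 0], [0.4, -114, -1, 25, 0], [0.4, -114, -1, 32, 0], [0.4, -114, -1, 34, 0], [0.4, -114, -1, 34, 0]], force=10)

```text
clock: 27.9
eef_pos: [509.2, -193.2, 154.6]
eef_rot: [3.141, 0.0, 1.773]
wrist_force: [0.5, -0.7, -2.1]
finger_gap: 59.8
finger_force: 10.0
```

Request:
arm_command(steps=[[0.4, 0, 0, 1, 0], [0.4, 0, 0, 2, 0], [0.4, 0, 0, 3, 0], [0.4, 0, 0, 4, 0], [0.4, 0, 0, 5, 0], [0.4, 0, 0, 5, 0]], force=4)

```text
clock: 28.65
eef_pos: [509.1, -193.4, 149.3]
eef_rot: [-3.141, -0.0, 1.772]
wrist_force: [0.8, 0.5, -2.3]
finger_gap: 60.0
finger_force: 4.0
```

Request:
arm_command(steps=[[0.4, 0, 0, 1, 0], [0.4, 0, 0, 2, 0], [0.4, 0, 0, 3, 0], [0.4, 0, 0, 4, 0], [0.4, 0, 0, 4, 0]])

```text
clock: 29.28
eef_pos: [509.3, -193.8, 146.0]
eef_rot: [3.141, 0.001, 1.772]
wrist_force: [-0.9, -2.4, 5.4]
finger_gap: 59.9
finger_force: 4.0
```

Request:
arm_command(steps=[[0.4, 0, 0, 1, 0], [0.4, 0, 0, 2, 0], [0.4, 0, 0, 2, 0]])

```text
clock: 29.65
eef_pos: [509.3, -193.6, 143.8]
eef_rot: [3.141, 0.001, 1.773]
wrist_force: [-1.6, -3.2, 4.7]
finger_gap: 59.9
finger_force: 4.0
```

Run:
```python
from h import *
c=imaging.camera("side");im=np.ascontiguousarray(c["img"][150:250,290:420]);im=cv2.resize(im,None,fx=4,fy=4)
W=imaging.camera("wrist");w=W["img"];w=cv2.resize(np.ascontiguousarray(w)[130:430,170:470],(270,270))
o=np.zeros((400,796,3),np.uint8);o[:,:520]=im;o[:270,524:794]=w
s=monitor.read_state();y=s["eef_rot"][2];R=np.array([[np.cos(y),np.sin(y)],[np.sin(y),-np.cos(y)]])
for a,b in((-30,-30),(-30,30),(30,30),(30,-30)):
    p=s["eef_pos"][:2]+np.array([a,b])@R
    for z in(50,159): cv2.circle(o,tuple(int(v) for v in (proj(c,[[*p,z]])[0]-[290,150])*4),2,(0,255,255),-1)
cv2.imwrite("pics/s10.png",o[:,:,::-1])
```

```text
(no output)
```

View pics/s10.png

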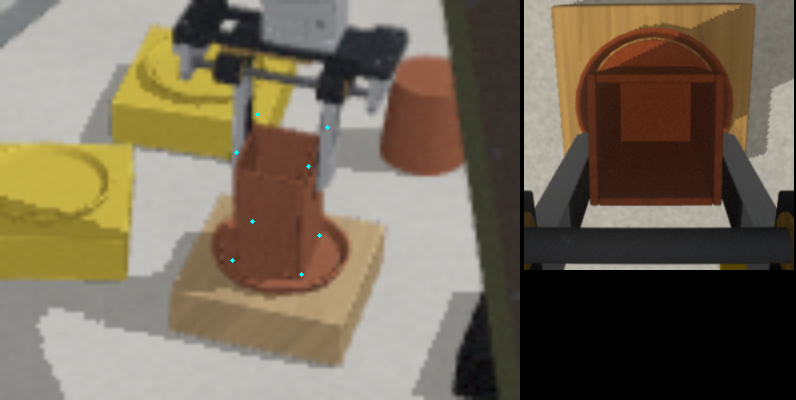

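The planter stands inside the saucer rim, mouth up, with at most a slight lean. I've now viewed more pictures than the 10 allowed, so from here I check by numbers only. Next I release it gently and retreat.

Request:
arm_command(steps=[[0.4, 0, 0, 1, 0], [0.4, 0, 0, 1, 0], [0.66, 0, 0, 0, 0], [0.7, 0, 0, 0, 0], [0.8, 0, 0, 0, 0], [1, 0, 0, 0, 0], [1, 0, 0, 0, 0], [1, 0, 0, -10, 0], [1, 0, 0, -35, 0], [1, 0, 0, -70, 0], [1, 0, 0, -110, 0], [1, 0, 0, -140, 0], [1, 0, 0, -140, 0]], force=3)

```text
clock: 31.38
eef_pos: [509.6, -193.6, 286.2]
eef_rot: [3.138, 0.003, 1.773]
wrist_force: [-0.3, -0.8, 0.1]
finger_gap: 94.1
finger_force: 0.0
```

Run:
```python
from h import *
from scipy.optimize import minimize
s=monitor.read_state();print(s["eef_pos"],s["wrist_force"],s["finger_gap"],s["clock"])
for n in("wrist","side"):
    w=imaging.camera(n)
    for t in("planter_mid","saucer","cactus_mid","succulent_mid","round_pot_mid","scoop"):
        for r in trace(w,t)[:1]:
            print(n,t,round(r["p"],2),np.round(r["rect"]))
            if t=="planter_mid":
                m=r["region"]
                def cost(p):
                    x,y,a=p
                    C=np.array([[i,j] for i in(-30,30) for j in(-30,30)])@np.array([[np.cos(a),np.sin(a)],[-np.sin(a),np.cos(a)]])
                    q=np.zeros(m.shape,np.uint8);cv2.fillConvexPoly(q,cv2.convexHull((proj(w,[[x+c[0],y+c[1],z] for c in C for z in(49,159)])*16).astype(np.int32)),1,shift=4);q=q>0
                    return 1-(q&m).sum()/(q|m).sum()
                x0=np.array([509,-193,.2]);r=minimize(cost,x0,method="Nelder-Mead",options=dict(initial_simplex=[x0,x0+[6,0,0],x0+[0,6,0],x0+[0,0,.15]]))
                print(r.x.round(2),r.fun)
```

```text
[ 509.63055696 -193.63512665  286.22722678] [-0.28684174 -0.80817089  0.11013241] 94.06498216624566 31.375
wrist planter_mid 0.92 [315. 221.  82.  95.]
[ 5.0930e+02 -1.9395e+02  2.0000e-01] 0.03215567209494896
wrist saucer 0.83 [510. 221. 165. 167.]
wrist succulent_mid 0.25 [313. 200. 145. 140.]
wrist round_pot_mid 0.7 [262. 412.  64.  97.]
wrist scoop 0.81 [566.  52. 141. 100.]
side planter_mid 0.91 [360. 199.  21.  38.]
[ 5.0852e+02 -1.9598e+02  3.3000e-01] 0.0791826309067688
side saucer 0.92 [302. 203.  41.  40.]
side cactus_mid 0.85 [289. 295.  13.  26.]
side round_pot_mid 0.75 [396. 178.  25.  29.]
side scoop 0.55 [269. 234.  45.  35.]
```

```bash
python3 -c "
from cell import job
print(job.sign_off())"
```

```text
the job is handed in; nothing more can be done
None
```

The job is handed in at about 31 s: the planter was lifted off, laid on its side, released, regripped and set right way up on the saucer (upright model fit 97% in the wrist view). The cactus, round pot and scoop still measure in place, but the succulent wasn't re-detected (the arm never went near it), and I viewed 12 pictures against the limit of 10.

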